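Put the saw offcut away in the yellow tilt-out bin

ROBOT

A 7-joint arm with a two-finger parallel gripper is mounted at the origin on the work surface. World frame = base frame: x ahead of the robot, y to its left, z up, the work surface at z = 0. Lengths are in m, angles in degrees, forces in N, time in s.
With the tool pointing down it reaches from about 0.425 to 0.875 m from the base axis. Payload 4.7 kg.
Tool frame: the origin (TCP) lies at the very end of the fingers, on their centre line; the grasp point (between the pads) lies behind it (env.pinch_z is the z of the grasp point in the tool frame, in m); z points along the fingers, y is the direction in which the jaws open and shut (so a half turn about z gives the same grasp; the last joint's range is limited). The gripper opens to 87 mm and grips with 3 to 60 N. Pads are 19 mm wide; open, the fingers measure 117 mm over their backs; the gripper's body (75 mm by 190 mm) begins 51 mm behind the grasp point.
Start: joints at [-69.838, 18.392, -4.016, 83.108, 1.295, 78.541, -3.26], TCP at [0.215, 0.613, 0.223] pointing down, gripper open.
Joint ranges: [-163.93, 163.93], [-17.29, 119.83], [-79.2, 71.16], [3.27, 140.29], [-89.18, 269.18], [5.43, 117.66], [-154.24, 154.24]. Speed limits (degrees/s): [147.25, 147.25, 180, 180, 180, 180, 180].

INTERFACE

Orientations are given as [roll, pitch, yaw] about the fixed x, y, z axes, in that order (R = Rz(yaw) Ry(pitch) Rx(roll)).
In Python, from cell import readout, read_camera, env gives the robot as it stands. The module is installed in compiled form; this text tells all that it offers.
- The arm moves only by the tool servo_tool, never from a script. Its argument "plan" is a list that holds one entry, the list of rows, each a list of 5 numbers: the finger opening in m, from 0 to 0.087, then the shift along the tool's x, y, z in m, then the turn about the tool's z in rad. In form: [[[jaw, x, y, z, yaw], ...]]. A call has 1 to 12 rows; each row is the pose to reach, as a shift and turn from the pose measured when the call began, along the tool's axes at that moment; what a row does not reach only later rows make up. A row lasts 1/12 s, in which the tool goes at most 41.7 mm and 7.16 degrees, less where a joint would pass 70% of its speed; a pose out of reach is approached as far as the arm can. A call with a gripper value outside its range is refused whole. The fingers move at their own pace and stop on an object; "force" is the grip in N (left out, the last holds). Time passes only in rows, so rows that repeat a pose let the fingers close. It gives the time, the measured TCP pose, the force and the opening at its end, in the units of the state.
- readout.get_obs(): the state, without advancing time (a new reading comes with each control period).
- read_camera(name): name is "scene" or "top" or "wrist"; returns a dict with "image" (400x640x3 uint8, red, green, blue), "range_z" (400x640 float32, m along the optical axis (not along the pixel's ray), 0 where there is no reading), "mtx" (3x3 intrinsics, pixels), "D" ([k1, k2, p1, p2, k3] as OpenCV has them; the pictures are not rectified), "camera_from_world" (4x4, takes a point from world to camera coordinates). Camera axes: x right, y up, looking along -z (the intrinsics and any distortion apply to the point x, -y, -z); pixel columns grow to the right and rows downward; lengths in m; the calibration is good to about 2 mm. A picture is of the moment at which its call begins.
- env.sign_off(): hands the job in, once; it reports no verdict.
The state is a dict: "time_s": time; "qpos": joint angles; "joint_velocities": joint speeds; "effort": joint torques, N m; "tool_pos": TCP position; "tool_rot": TCP orientation; "force": force on the tool from outside, world axes, zero at the start; "wrist_torque": the same for the moment, N m; "grip_width": finger opening in m.
Only numpy, scipy, OpenCV 4.12 (cv2) and the standard library are available. Lean on these libraries where they do the work, as an engineer would, in place of code of your own. Each camera call takes 0.05 s, during which the arm holds its last target. There are 200 camera calls.

TASK

Put the loose wooden offcut away in the yellow tilt-out bin: first take the orange push block that stands in front of that bin out of the way, so that the bin never hits it, tip the yellow bin fully forward, put the offcut in it, let go, and push the bin back home until it clicks. Leave the push block standing upright on the bench, keep the blue bin shut, and do not disturb the bottle, the tin or the brush.

Things in the scene. Friction and masses are not known exactly. Their poses are not given: they have to be found in the camera images.
- yellow_unit: Unit of the yellow tilt-out bin: fixed white case, 133 deep x 166 wide x 201 high. Origin: on the bench directly under the bin's pivot line, mid-width; x into the case (away from the pull), y along the pivot, z up. Pivot at x=0, z=34. Case: x -28 to 105, y -83 to 83. Front panel of the shut bin: face at x=-34, 160 wide, z 28 to 184.
- yellow_bin (a joint): Tilt of the yellow bin (rad): 0 = shut and clicked, 0.70 = fully forward at its stop; the top swings to -x of the unit and down. A sprung ball clicks over a rib between 0.02 and 0.16 rad: about 4 to 8 N at the pull to pass it either way; a bin not pushed past it does not shut by itself. It weighs 0.5 kg, balances at about 0.2 rad and beyond that falls open slowly by itself and stays.
- yellow_pull (a point): Middle of the yellow bin's steel pull bar (moves with the bin): smooth, slippery bar 10 thick, 100 long along the unit's y, a leg at each end slanting up from the panel; behind it a free gap of 31 to the panel (whose top is 20 lower) and 37 to the case. Shut, it is 70 ahead of (-x) and 170 above the pivot, i.e. 204 above the bench; it swings about the pivot with the bin.
- yellow_floor (a point): Centre of the yellow bin's inner floor, with the bin's axes (shut: x=34, z=38 in the unit's frame, axes like the unit's). Bin open on top, inside 125 (x) x 132 (y), walls 4; above the floor the front rises 146, the back 96. Fully tipped, the front's top edge is 123 ahead of the pivot, 127 above the bench; the mouth from there to the case's front is about 90 wide.
- blue_unit: Unit of the blue bin, same shape: fixed white case, 133 deep x 166 wide x 201 high. Origin: on the bench directly under the bin's pivot line, mid-width; x into the case (away from the pull), y along the pivot, z up. Pivot at x=0, z=34. Case: x -28 to 105, y -83 to 83. Front panel of the shut bin: face at x=-34, 160 wide, z 28 to 184.
- blue_bin (a joint): Tilt of the blue bin in rad: 0 = shut and clicked (its start, to be kept).
- block_grip (a point): Orange push block, loose, 0.35 kg, standing in front of the yellow bin: black base 90 x 60 x 18 high, on it an upright orange handle 70 long x 28 thick, top at 145 above the bench. This point is in the middle of the handle, 115 above the underside; x along the handle and base, y across its thickness, z up. The yellow bin cannot tip fully while it stands there.
- offcut_mid (a point): Wooden offcut, loose, 0.06 kg, lying flat; lengthwise along the pivot it fits the tipped bin: a shallow bow 112 long (x), 22 high, its straight middle 56 long and 32 wide (y), both ends bent about 22 degrees towards +y (overall width about 50, from y=-16 to y=32). This point is at the middle of the straight part, 11 above the underside.
- bottle_mid (a point): Standing white bottle with a red cap, 56 across, 160 high, 0.35 kg; point half-way up its axis. Not to be disturbed.
- tin_mid (a point): Standing steel tin, 70 across, 70 high, 0.3 kg; point half-way up its axis. Not to be disturbed.
- brush: Brush, 180 long, about 45 wide, 20 high, lying along its x, origin under its middle, at the right-hand side of the bench; not to be disturbed.
There are look-alikes about, which are no part of the job. Leave any green look-alike of the yellow_unit alone.

How it is judged:
By the outcome, as a careful person would: the job done as asked, in the order asked, and still so for the second after the job is handed in, with the robot touching nothing.
It also fails if it takes over 72 s, if anything falls off the work surface, if the arm or the gripper's body presses on something with over 40 N, if the wrist force passes 120 N, or if a joint passes its speed limit or range.

## Working session

There is one attempt and no reset: what is moved stays moved. The work goes in short steps, Python scripts to look and compute and a tool call to move; the robot and the scene stay as the last step left them, time stands still between calls to the robot, and variables do not carry over. Pictures are saved under pics/ and viewed, about 8 in all and at most 12, crops included, and the job is handed in when it is done.

Besides the shell and the picture viewer there is one more tool, called after "Emit:" as name([rows], argument=value, ...), one row to a line, values as JSON. servo_tool: Moves the arm, as the interface text tells. Its arguments: {"type":"object","properties":{"plan":{"type":"array"},"force":{"type":"number"}},"required":["plan"]}

```bash
mkdir -p pics; cat > h.py <<'E'
import numpy as np, cv2
from cell import readout, read_camera, env
from scipy.spatial.transform import Rotation as Rn
def world(c):
    "world xyz per pixel from depth"
    h,w=c["range_z"].shape
    uv=np.stack(np.meshgrid(np.arange(w),np.arange(h)),-1).reshape(-1,1,2).astype(np.float32)
    n=cv2.undistortPoints(uv,np.array(c["mtx"]),np.array(c["D"],float)).reshape(h,w,2)
    z=c["range_z"]
    P=np.stack([n[...,0]*z,-n[...,1]*z,-z],-1)
    T=np.linalg.inv(np.array(c["camera_from_world"]))
    return P@T[:3,:3].T+T[:3,3]
def proj(c,p):
    q=np.array(c["camera_from_world"])@np.append(p,1); q=q[:3]*[1,-1,-1]
    return cv2.projectPoints(q.reshape(1,3),np.zeros(3),np.zeros(3),np.array(c["mtx"]),np.array(c["D"],float))[0].ravel()
def save(c,n,box=None,s=1):
    im=c["image"][...,::-1]
    if box: im=im[box[1]:box[3],box[0]:box[2]]
    cv2.imwrite("pics/"+n+".png",cv2.resize(im,None,fx=s,fy=s,interpolation=cv2.INTER_CUBIC))
E
python3 - <<'E'
from h import *
o=readout.get_obs();print(o, env.pinch_z)
for n in("scene","top"):
    c=read_camera(n);save(c,n+"0",None,1.25);np.save(n+".npy",c,allow_pickle=True)
    T=np.linalg.inv(np.array(c["camera_from_world"]));print(n,T.round(3),(c["range_z"]>0).mean())
E
```

```text
{'time_s': 0.0, 'qpos': array([-69.83649456,  18.43682984,  -4.01348455,  83.17537785,
         1.29418695,  78.53873795,  -3.25938672]), 'joint_velocities': array([-0.01494455, -0.01206545,  0.01052148, -0.11591043, -0.03113729,
       -0.01585078, -0.08497724]), 'effort': array([ 6.47969409e-04, -4.91300547e+01, -4.03643483e-01, -3.12522876e+01,
       -6.38059666e-02,  4.38025407e-02,  1.81812579e-04]), 'tool_pos': array([0.21531356, 0.61272598, 0.22148231]), 'tool_rot': array([-1.79894241e+02,  5.55409233e-03,  1.60644768e+02]), 'force': array([-0.13226755,  0.19504147, -0.46088998]), 'wrist_torque': array([0.02564421, 0.01244444, 0.03025444]), 'grip_width': 0.08675899703202931} -0.0187
scene [[ 0.995 -0.092  0.029  0.523]
 [ 0.096  0.947 -0.306 -0.395]
 [ 0.     0.307  0.952  1.597]
 [ 0.     0.     0.     1.   ]] 0.99606640625
top [[-0.     0.982 -0.188  0.224]
 [-1.     0.002  0.011  0.089]
 [ 0.011  0.188  0.982  1.457]
 [ 0.     0.     0.     1.   ]] 0.99616796875
```

View pics/scene0.png

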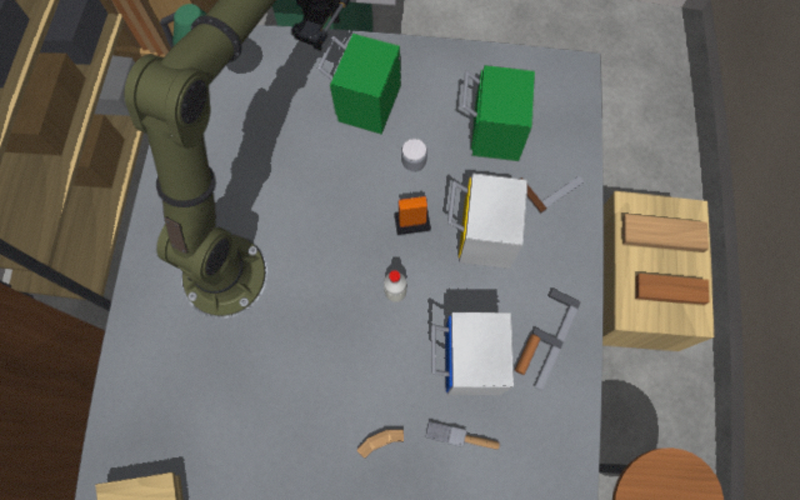

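View pics/top0.png

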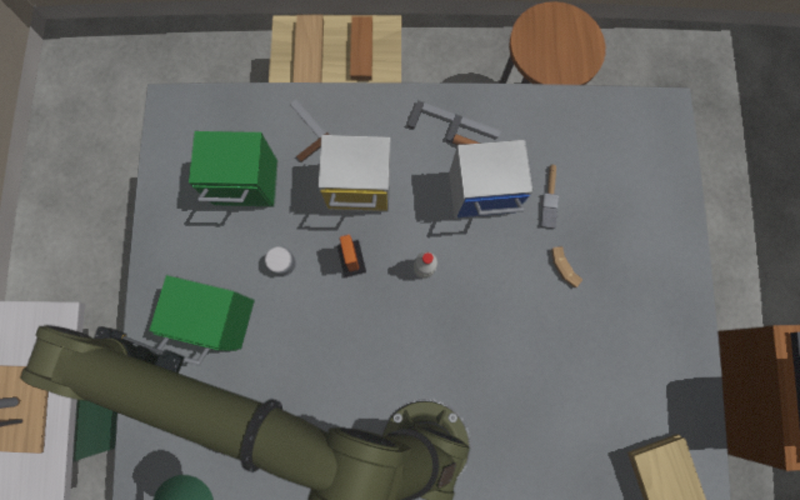

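The scene picture shows the yellow unit at (493,215), the orange block at (412,213), the tin at (413,153), the bottle at (396,282), the blue unit at (480,350), the offcut at (381,440) and the brush at (462,433). There are two green look-alikes, at (367,82) and (503,112), which I leave alone. Now I measure the positions.

```bash
python3 - <<'E'
from h import *
for n in("scene","top"):
    c=np.load(n+".npy",allow_pickle=True).item();W=world(c);hsv=cv2.cvtColor(c["image"],cv2.COLOR_RGB2HSV)
    H,S,V=cv2.split(hsv);z=W[...,2]
    inb=(W[...,0]>.2)&(W[...,0]<1)&(abs(W[...,1])<.6)
    print(n,"bench z",np.median(z[inb&(abs(z)<.02)]))
    def rep(name,m,k=50):
        N,L,st,ce=cv2.connectedComponentsWithStats(m.astype(np.uint8))
        for i in range(1,N):
            if st[i,4]<k: continue
            p=W[L==i]; r=cv2.minAreaRect(p[:,:2].astype(np.float32)*1000)
            print(name,ce[i].round(),st[i,4],"mean",p.mean(0).round(3),"z",np.percentile(p[:,2],[5,50,95]).round(3),"rect",np.round(r[0]),np.round(r[1]),round(r[2],1))
    rep("orangetop",inb&(H<14)&(S>170)&(z>.13)&(z<.16),15)
    rep("casetop",inb&(S<40)&(V>120)&(z>.19)&(z<.215),300)
    rep("offcut",inb&(H>8)&(H<25)&(S>60)&(z>.012)&(z<.035)&(W[...,0]<.75),40)
    rep("tin",inb&(z>.06)&(z<.08)&(S<60)&(W[...,0]<.7)&(W[...,1]<.33),60)
    rep("red",inb&(S>150)&((H<6)|(H>170))&(z>.15)&(z<.17),8)
    rep("brushblock",inb&(z>.008)&(z<.035)&(W[...,1]<-.25),40)
    rep("pull",inb&(z>.175)&(z<.222)&(S<50)&(W[...,1]<.25)&(W[...,0]<.67),8)
E
```

```text
scene bench z 0.0004433707952371524
orangetop [330. 163.] 135 mean [0.484 0.19  0.144] z [0.134 0.144 0.15 ] rect [483. 192.] [68. 28.] 12.0
orangetop [316. 220.] 20 mean [ 0.46  -0.     0.158] z [0.155 0.158 0.159] rect [459.  -2.] [22. 11.] 20.4
casetop [397. 167.] 2307 mean [0.685 0.172 0.201] z [0.196 0.201 0.207] rect [685. 176.] [169. 132.] 88.2
casetop [385. 280.] 2836 mean [ 0.671 -0.164  0.201] z [0.196 0.201 0.206] rect [ 671. -162.] [133. 166.] 4.8
offcut [330. 179.] 49 mean [0.486 0.18  0.025] z [0.017 0.026 0.032] rect [485. 179.] [70.  9.] 8.9
offcut [304. 352.] 380 mean [ 0.461 -0.378  0.022] z [0.016 0.022 0.028] rect [ 461. -378.] [118.  40.] 28.9
offcut [385. 353.] 147 mean [ 0.705 -0.358  0.019] z [0.014 0.019 0.024] rect [ 704. -358.] [18. 82.] 82.0
red [315. 220.] 58 mean [ 0.459 -0.001  0.16 ] z [0.155 0.16  0.165] rect [459.  -1.] [21. 24.] 4.8
brushblock [365. 349.] 597 mean [ 0.643 -0.35   0.019] z [0.012 0.019 0.025] rect [ 658. -352.] [ 44. 179.] 81.0
brushblock [304. 352.] 395 mean [ 0.461 -0.378  0.022] z [0.015 0.022 0.028] rect [ 461. -379.] [118.  42.]
[... 1032 characters left out ...]
6 ] z [0.157 0.161 0.164] rect [458.   2.] [21. 21.] 42.3
brushblock [440. 161.] 465 mean [ 0.64  -0.344  0.018] z [0.011 0.018 0.024] rect [ 656. -345.] [ 45. 181.] 81.9
brushblock [452. 213.] 351 mean [ 0.458 -0.373  0.021] z [0.013 0.022 0.027] rect [ 459. -375.] [120.  44.] 28.1
pull [285. 142.] 899 mean [0.643 0.172 0.202] z [0.198 0.202 0.206] rect [643. 174.] [153.  55.] 89.0
pull [395. 145.] 1223 mean [ 0.636 -0.157  0.201] z [0.196 0.201 0.205] rect [ 640. -163.] [ 75. 170.] 5.1
pull [281. 162.] 161 mean [0.58  0.182 0.204] z [0.182 0.207 0.212] rect [589. 181.] [109.  40.] 87.6
pull [400. 167.] 166 mean [ 0.566 -0.169  0.203] z [0.181 0.207 0.213] rect [ 576. -168.] [ 40. 110.] 5.6
```

```bash
cat >> h.py <<'E'
def delta(p,az):
    "tool-frame shift and turn to TCP target p with jaw azimuth az (deg)"
    o=readout.get_obs();R=Rn.from_euler("xyz",o["tool_rot"],degrees=True).as_matrix()
    d=R.T@(np.array(p)-o["tool_pos"]);j=np.degrees(np.arctan2(R[1,1],R[0,1]))
    t=(az-j+180)%360-180
    print("to",p,az,"-> xyz",d.round(4),"turn",round(-np.radians(t),3),"rows>=",int(np.ceil(max(np.linalg.norm(d)/.0417,abs(t)/7.16))))
def bow(W,m):
    p=W[m][:,:2];c,_,a=cv2.minAreaRect(p.astype(np.float32)*1000);
    u=np.linalg.svd(p-p.mean(0))[2][0]; u=u*np.sign(u[0]);v=np.array([-u[1],u[0]])
    q=(p-p.mean(0))@np.c_[u,v]; s0=(np.percentile(q[:,0],1)+np.percentile(q[:,0],99))/2
    mid=lambda lo,hi:np.mean(np.percentile(q[(q[:,0]-s0>lo)&(q[:,0]-s0<hi),1],[3,97]))
    k=abs(q[:,0]-s0)<.025; b=mid(-.024,.024); tilt=(mid(.004,.024)-mid(-.024,-.004))/.028
    e=(mid(.04,.06)+mid(-.06,-.04))/2-b
    return p.mean(0)+s0*u+b*v, np.degrees(np.arctan2(u[1],u[0])+tilt), e
E
python3 - <<'E'
from h import *
for n in("scene","top"):
    c=np.load(n+".npy",allow_pickle=True).item();W=world(c);H,S,V=cv2.split(cv2.cvtColor(c["image"],cv2.COLOR_RGB2HSV))
    m=(H>8)&(H<25)&(S>60)&(W[...,2]>.012)&(W[...,2]<.035)&(abs(W[...,0]-.46)<.1)&(abs(W[...,1]+.376)<.1)
    print(n,bow(W,m))
    m=(W[...,2]>.062)&(W[...,2]<.078)&(abs(W[...,1]-.33)<.1)&(abs(W[...,0]-.48)<.1)
    print("tin",cv2.minEnclosingCircle(W[m][:,:2].astype(np.float32)))
    if n=="scene": save(c,"crop1",(270,130,440,380),2.3)
delta([.215,.613,.32],70.6); delta([.482,.193,.32],102.5)
E
```

```text
scene (array([ 0.45897628, -0.3757022 ]), np.float64(29.44426921128561), np.float64(-0.008824781399695364))
tin ((0.47227391600608826, 0.3744145333766937), 0.035294804722070694)
top (array([ 0.45671717, -0.37152521]), np.float64(30.487778540013718), np.float64(-0.008537098217504282))
tin ((0.4685387909412384, 0.3786093592643738), 0.033662062138319016)
to [0.215, 0.613, 0.32] 70.6 -> xyz [ 0.0003 -0.0001 -0.0984] turn 0.001 rows>= 3
to [0.482, 0.193, 0.32] 102.5 -> xyz [-0.3908 -0.3079 -0.0979] turn -0.556 rows>= 13
```

View pics/crop1.png

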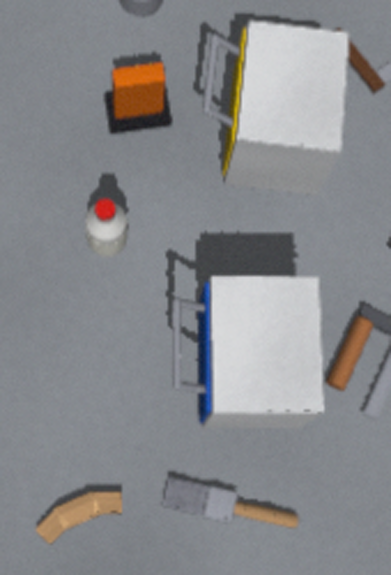

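The crop confirms it: the orange block is at (138,95) in front of the yellow-edged unit, and the bow-shaped offcut is at (80,515), with its ends bent towards the lower right. The brush at (230,500) is a separate object. First I rise, then go above the block.

Emit:
servo_tool([
  [[0.087, 0, 0, -0.04, 0], [0.087, 0, 0, -0.08, 0], [0.087, 0, 0, -0.098, 0], [0.087, -0.03, -0.024, -0.098, -0.04], [0.087, -0.06, -0.048, -0.098, -0.1], [0.087, -0.09, -0.072, -0.098, -0.2], [0.087, -0.12, -0.096, -0.098, -0.3], [0.087, -0.15, -0.12, -0.098, -0.4], [0.087, -0.18, -0.144, -0.098, -0.5], [0.087, -0.21, -0.168, -0.098, -0.556], [0.087, -0.24, -0.192, -0.098, -0.556], [0.087, -0.27, -0.216, -0.098, -0.556]],
])

```text
time_s: 1.1
tool_pos: [0.399, 0.3177, 0.3197]
tool_rot: [-179.9, -0.1, -167.5]
force: [0.5, -0.2, 0.3]
grip_width: 0.0872
```

```bash
python3 -c "
from h import *
o=readout.get_obs();print(o['tool_pos'],o['tool_rot']);delta([.482,.193,.25],102.5)"
```

```text
[0.3989995  0.31773285 0.31967324] [-1.79910032e+02 -7.09485772e-02 -1.67482777e+02]
to [0.482, 0.193, 0.25] 102.5 -> xyz [-0.0541 -0.1396  0.0698] turn 0.0 rows>= 4
```

Emit:
servo_tool([
  [[0.087, -0.014, -0.035, 0.01, 0], [0.087, -0.028, -0.07, 0.03, 0], [0.087, -0.042, -0.105, 0.05, 0], [0.087, -0.054, -0.14, 0.07, 0], [0.087, -0.054, -0.14, 0.07, 0], [0.087, -0.054, -0.14, 0.07, 0]],
])

```text
time_s: 1.6
tool_pos: [0.4822, 0.1892, 0.248]
tool_rot: [-179.8, -0.3, -167.8]
force: [-0.3, 0.1, 0.5]
grip_width: 0.087
```

```bash
python3 - <<'E'
from h import *
c=read_camera("wrist");save(c,"w1");W=world(c);H,S,V=cv2.split(cv2.cvtColor(c["image"],cv2.COLOR_RGB2HSV))
m=(H<16)&(S>150)&(W[...,2]>.135)&(W[...,2]<.155)
print(m.sum(),cv2.minAreaRect(W[m][:,:2].astype(np.float32)*1000))
c=read_camera("scene");W=world(c)
o=readout.get_obs();print(o['tool_pos'])
delta([.482,.193,.10],102.5)
E
```

```text
2310 ((480.07598876953125, 107.9017333984375), (211.7085418701172, 71.10676574707031), 89.51143646240234)
[0.48160475 0.19343742 0.24982549]
to [0.482, 0.193, 0.1] 102.5 -> xyz [-0.0005 -0.0004  0.1498] turn 0.001 rows>= 4
```

View pics/w1.png

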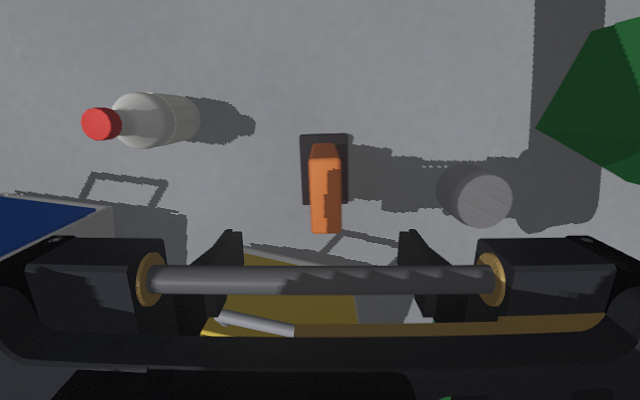

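The wrist view shows the handle at (325,190), upright in the picture and centred between the fingertips at columns 240 and 400. The tin (480,195) and the bottle (150,120) are clear. Next I go down and grip.

Emit:
servo_tool([
  [[0.087, 0, 0, 0.04, 0], [0.087, 0, 0, 0.08, 0], [0.087, 0, 0, 0.12, 0], [0.087, 0, 0, 0.15, 0], [0.087, 0, 0, 0.15, 0], [0.02, 0, 0, 0.15, 0], [0.02, 0, 0, 0.15, 0], [0.02, 0, 0, 0.15, 0], [0.02, 0, 0, 0.15, 0], [0.02, 0, 0, 0.15, 0], [0.02, 0, 0, 0.15, 0], [0.02, 0, 0, 0.15, 0]],
], force=30)

```text
time_s: 2.7
tool_pos: [0.4817, 0.1934, 0.1005]
tool_rot: [-180.0, -0.0, -167.5]
force: [-0.2, 0.4, -0.3]
grip_width: 0.0482
```

```bash
python3 -c "
from h import *
o=readout.get_obs();print(o['tool_pos'],o['grip_width'],o['force']);delta([.482,.193,.31],102.5);delta([.45,-.16,.31],90);delta([.45,-.16,.101],90)"
```

```text
[0.48172138 0.19338597 0.10046064] 0.048151833945497796 [-0.15732248  0.43270866 -0.32521059]
to [0.482, 0.193, 0.31] 102.5 -> xyz [-1.000e-04 -5.000e-04 -2.095e-01] turn 0.001 rows>= 6
to [0.45, -0.16, 0.31] 90 -> xyz [ 0.1078 -0.3382 -0.2093] turn 0.219 rows>= 10
to [0.45, -0.16, 0.101] 90 -> xyz [ 1.077e-01 -3.381e-01 -3.000e-04] turn 0.219 rows>= 9
```

Fingers are still closing, so I wait for the grip and then start to lift.

Emit:
servo_tool([
  [[0.02, 0, 0, 0, 0], [0.02, 0, 0, 0, 0], [0.02, 0, 0, 0, 0], [0.02, 0, 0, 0, 0], [0.02, 0, 0, 0, 0], [0.02, 0, 0, 0, 0], [0.02, 0, 0, 0, 0], [0.02, 0, 0, 0, 0]],
])

```text
time_s: 3.37
tool_pos: [0.4817, 0.1933, 0.1004]
tool_rot: [-180.0, -0.0, -167.5]
force: [-0.3, -1.4, 0.2]
grip_width: 0.0279
```

Emit:
servo_tool([
  [[0.02, 0, 0, -0.02, 0], [0.02, 0, 0, -0.05, 0], [0.02, 0, 0, -0.085, 0], [0.02, 0, 0, -0.12, 0], [0.02, 0, 0, -0.155, 0], [0.02, 0, 0, -0.185, 0], [0.02, 0, 0, -0.21, 0], [0.02, 0, 0, -0.21, 0]],
])

```text
time_s: 4.03
tool_pos: [0.4839, 0.1944, 0.3156]
tool_rot: [179.9, 0.4, -167.5]
force: [0.7, 0.0, -2.2]
grip_width: 0.0277
```

Emit:
servo_tool([
  [[0.02, 0.008, -0.025, 0, 0.02], [0.02, 0.018, -0.058, 0, 0.05], [0.02, 0.03, -0.095, 0, 0.08], [0.02, 0.042, -0.132, 0, 0.11], [0.02, 0.054, -0.17, 0, 0.13], [0.02, 0.066, -0.207, 0, 0.15], [0.02, 0.078, -0.245, 0, 0.17], [0.02, 0.09, -0.28, 0, 0.2], [0.02, 0.1, -0.31, 0, 0.21], [0.02, 0.106, -0.33, 0, 0.219], [0.02, 0.108, -0.338, 0, 0.219], [0.02, 0.108, -0.338, 0, 0.219]],
])

```text
time_s: 5.03
tool_pos: [0.4508, -0.1609, 0.3128]
tool_rot: [179.8, 0.3, 179.8]
force: [0.8, -0.2, -3.9]
grip_width: 0.0278
```

```bash
python3 -c "
from h import *
c=read_camera('scene');save(c,'s2',(200,100,440,340),2.5)
o=readout.get_obs();print(o['tool_pos'],o['tool_rot'],o['grip_width'],o['force']);delta([.45,-.16,.101],90)"
```

```text
[ 0.45137326 -0.15862617  0.31297644] [179.74257296   0.29370645 179.92994146] 0.02789039890259333 [-0.49274571  0.57973295 -2.58835904]
to [0.45, -0.16, 0.101] 90 -> xyz [ 0.0025 -0.0023  0.212 ] turn -0.001 rows>= 6
```

View pics/s2.png

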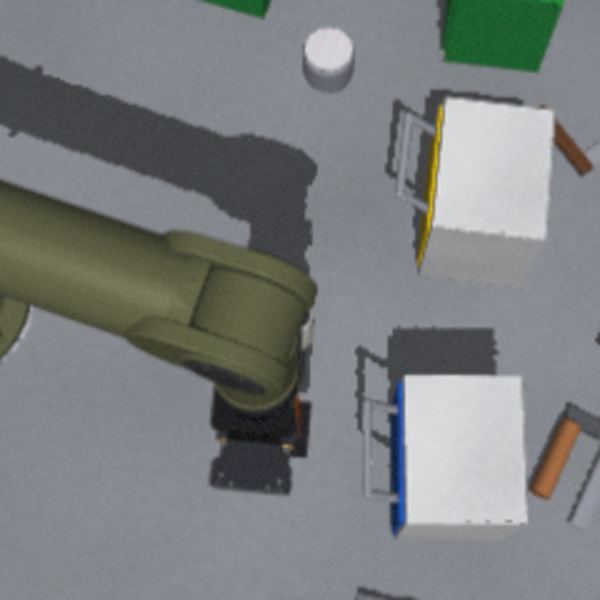

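The block is held at (305,430), clear of the blue pull at (370,450). Now I lower it.

Emit:
servo_tool([
  [[0.02, 0, 0, 0.035, 0], [0.02, 0, 0, 0.075, 0], [0.02, 0, 0, 0.115, 0], [0.02, 0, 0, 0.15, 0], [0.02, 0, 0, 0.18, 0], [0.02, 0, 0, 0.2, 0], [0.02, 0, 0, 0.206, 0], [0.02, 0, 0, 0.209, 0], [0.02, 0, 0, 0.212, 0], [0.02, 0, 0, 0.212, 0]],
])

```text
time_s: 5.92
tool_pos: [0.4535, -0.1571, 0.1017]
tool_rot: [179.7, 0.4, -180.0]
force: [-0.9, 0.3, -2.1]
grip_width: 0.0278
```

Emit:
servo_tool([
  [[0.06, 0, 0, 0, 0], [0.06, 0, 0, 0, 0], [0.06, 0, 0, 0, 0], [0.06, 0, 0, 0, 0], [0.06, 0, 0, 0, 0], [0.06, 0, 0, 0, 0], [0.06, 0, 0, 0, 0]],
])

```text
time_s: 6.5
tool_pos: [0.4536, -0.1571, 0.1019]
tool_rot: [179.7, 0.4, 180.0]
force: [0.8, 0.0, -0.3]
grip_width: 0.0589
```

Emit:
servo_tool([
  [[0.06, 0, 0, -0.02, 0], [0.06, 0, 0, -0.06, 0], [0.06, 0, 0, -0.1, 0], [0.06, 0, 0, -0.14, 0], [0.06, 0, 0, -0.18, 0], [0.03, 0, 0, -0.22, 0.1], [0.03, 0, 0, -0.22, 0.2], [0.03, 0, 0, -0.22, 0.3], [0.03, 0, 0, -0.22, 0.4], [0.03, 0, 0, -0.22, 0.5], [0.03, 0, 0, -0.22, 0.6]],
])

```text
time_s: 7.42
tool_pos: [0.452, -0.1582, 0.3219]
tool_rot: [179.6, 0.2, 145.3]
force: [-0.4, -0.4, -0.9]
grip_width: 0.032
```

```bash
python3 - <<'E'
from h import *
c=read_camera("top");W=world(c);H,S,V=cv2.split(cv2.cvtColor(c["image"],cv2.COLOR_RGB2HSV))
m=(H<16)&(S>120)&(W[...,2]>.02)&(abs(W[...,0]-.45)<.08)&(abs(W[...,1]+.16)<.07)
if m.sum(): print(m.sum(),W[m].min(0),W[m].max(0))
# yellow bar: thin grey points above .19 in front of case
m=(W[...,2]>.195)&(W[...,2]<.22)&(abs(W[...,0]-.575)<.012)&(abs(W[...,1]-.18)<.07)
print("bar",m.sum(),np.median(W[m],0),W[m].min(0),W[m].max(0))
delta([.576,.179,.26],-1.8)
E
```

```text
349 [ 0.41814256 -0.16739009  0.02665904] [ 0.48952855 -0.11086358  0.39936243]
bar 133 [0.57449933 0.18525758 0.20799143] [0.56945717 0.12677847 0.19519643] [0.58517725 0.23567993 0.2155735 ]
to [0.576, 0.179, 0.26] -1.8 -> xyz [0.0914 0.3469 0.0642] turn 0.993 rows>= 9
```

Emit:
servo_tool([
  [[0.03, 0.008, 0.03, 0, 0.1], [0.03, 0.018, 0.068, 0, 0.2], [0.03, 0.028, 0.105, 0, 0.3], [0.03, 0.038, 0.142, 0, 0.4], [0.03, 0.048, 0.18, 0, 0.5], [0.03, 0.058, 0.218, 0, 0.6], [0.03, 0.068, 0.255, 0, 0.7], [0.03, 0.078, 0.293, 0, 0.8], [0.03, 0.086, 0.325, 0, 0.9], [0.03, 0.091, 0.347, 0.02, 0.993], [0.03, 0.091, 0.347, 0.035, 0.993], [0.03, 0.091, 0.347, 0.035, 0.993]],
])

```text
time_s: 8.47
tool_pos: [0.5745, 0.1803, 0.2848]
tool_rot: [180.0, -0.1, 88.5]
force: [-0.6, -0.8, -0.9]
grip_width: 0.0297
```

```bash
python3 - <<'E'
from h import *
c=read_camera("wrist");save(c,"w3")
o=readout.get_obs();print(o['tool_pos'],o['tool_rot'],o['grip_width'],o['qpos'].round(1));print(proj(c,[.5755,.18,.204]),proj(c,[.572,.13,.204]))
delta([.5755,.18,.188],-1.8)
E
```

```text
[0.57517859 0.17866016 0.28697773] [ 1.79853527e+02 -1.24873066e-01  8.83510307e+01] 0.030152155965906577 [-35.6  11.2  18.6  85.4  -3.6  83.8 -18.5]
[321.30878952 206.32398644] [318.67317287 262.43532034]
to [0.5755, 0.18, 0.188] -1.8 -> xyz [0.0011 0.     0.099 ] turn 0.003 rows>= 3
```

View pics/w3.png

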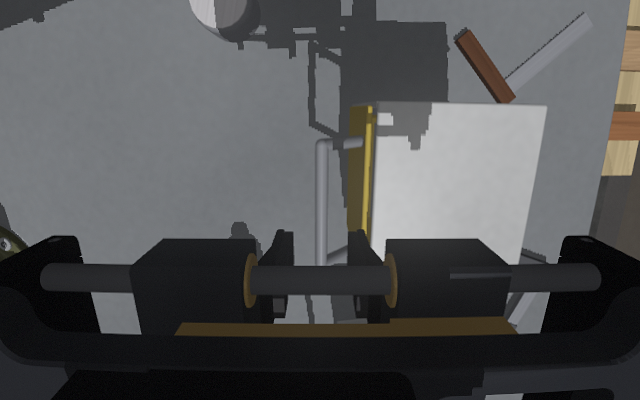

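The bar lies at column 321, as predicted, centred between the fingertips at columns 285 and 355. The right finger will pass in the gap ahead of the yellow panel edge (col 350–370). Next I descend and grip lightly.

Emit:
servo_tool([
  [[0.03, 0.001, 0, 0.035, 0], [0.03, 0.001, 0, 0.065, 0], [0.03, 0.001, 0, 0.085, 0], [0.03, 0.001, 0, 0.097, 0], [0.03, 0.001, 0, 0.097, 0], [0.008, 0.001, 0, 0.097, 0], [0.008, 0.001, 0, 0.097, 0], [0.008, 0.001, 0, 0.097, 0], [0.008, 0.001, 0, 0.097, 0], [0.008, 0.001, 0, 0.097, 0], [0.008, 0.001, 0, 0.097, 0]],
], force=15)

```text
time_s: 9.43
tool_pos: [0.5752, 0.1802, 0.191]
tool_rot: [179.9, -0.2, 88.4]
force: [-2.8, -0.0, 4.1]
grip_width: 0.0094
```

```bash
python3 - <<'E'
from h import *
o=readout.get_obs();print(o['tool_pos'],o['tool_rot'],o['grip_width'],o['force'])
a=np.arange(0,.71,.05)
dx=-70*np.cos(a)-170*np.sin(a)+70; dz=170*np.cos(a)-70*np.sin(a)-170
for r in zip(a.round(2),dx.round(1),dz.round(1)):print(*r)
R=Rn.from_euler("xyz",o["tool_rot"],degrees=True).as_matrix();print(R.T@[-np.cos(.031),np.sin(.031),0])
E
```

```text
[0.57522411 0.1801656  0.19096801] [ 1.79861460e+02 -1.60619732e-01  8.83718241e+01] 0.00937378593744245 [-2.82563763 -0.04083325  4.13223906]
0.0 0.0 0.0
0.05 -8.4 -3.7
0.1 -16.6 -7.8
0.15 -24.6 -12.4
0.2 -32.4 -17.3
0.25 -39.9 -22.6
0.3 -47.1 -28.3
0.35 -54.0 -34.3
0.4 -60.7 -40.7
0.45 -67.0 -47.4
0.5 -72.9 -54.4
0.55 -78.5 -61.7
0.6 -83.8 -69.2
0.65 -88.6 -77.0
0.7 -93.1 -85.1
[ 0.00258296 -0.99999376 -0.00241072]
```

Emit:
servo_tool([
  [[0.008, 0, -0.004, 0.002, 0], [0.008, 0, -0.0085, 0.004, 0], [0.008, 0, -0.0165, 0.008, 0], [0.008, 0, -0.0245, 0.0125, 0], [0.008, 0, -0.0325, 0.0175, 0], [0.008, 0, -0.04, 0.0225, 0], [0.008, 0, -0.047, 0.0285, 0], [0.008, 0, -0.054, 0.0345, 0], [0.008, 0, -0.0605, 0.0405, 0], [0.008, 0, -0.067, 0.0475, 0], [0.008, 0, -0.073, 0.0545, 0], [0.008, 0, -0.073, 0.0545, 0]],
])

```text
time_s: 10.43
tool_pos: [0.5004, 0.1826, 0.1341]
tool_rot: [-180.0, -0.1, 88.4]
force: [2.1, 1.8, -2.0]
grip_width: 0.009
```

Emit:
servo_tool([
  [[0.008, 0, -0.0055, 0.0075, 0], [0.008, 0, -0.0105, 0.015, 0], [0.008, 0, -0.0155, 0.0225, 0], [0.008, 0, -0.02, 0.0305, 0], [0.008, 0, -0.02, 0.0305, 0], [0.008, 0, -0.02, 0.0305, 0]],
])

```text
time_s: 10.93
tool_pos: [0.4822, 0.1834, 0.1035]
tool_rot: [179.7, -0.2, 88.4]
force: [6.8, 1.6, -2.2]
grip_width: 0.0091
```

```bash
python3 - <<'E'
from h import *
c=read_camera("top");save(c,"t4",(120,40,500,300),2);c=read_camera("wrist");save(c,"w4")
o=readout.get_obs();print(o['tool_pos'],o['tool_rot'],o['grip_width'],o['force'])
E
```

```text
[0.48216833 0.18330764 0.10348975] [ 1.79763746e+02 -1.73695749e-01  8.84056777e+01] 0.009216069542129175 [ 6.16200657  2.04630482 -2.59267204]
```

View pics/w4.png

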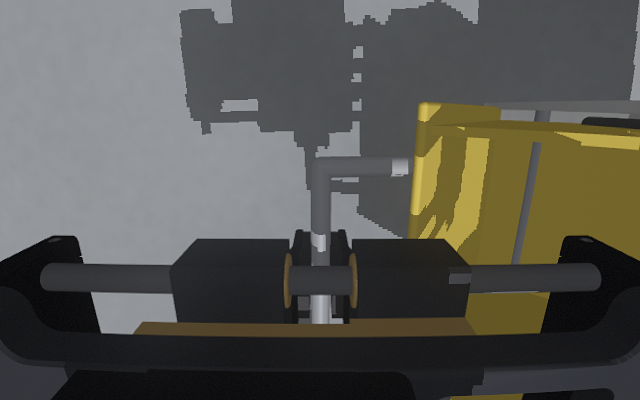

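The bin is tipped to its stop: the bar at column 320 is held, and the yellow edge is at column 420. The +6 N force along x is the stop. Now I let go, rise, and go to the offcut.

Emit:
servo_tool([
  [[0.03, 0, 0.001, 0, 0], [0.03, 0, 0.001, 0, 0], [0.03, 0, 0.001, 0, 0], [0.03, 0, 0.001, 0, 0], [0.03, 0, 0.001, -0.03, 0], [0.03, 0, 0.001, -0.065, 0], [0.03, 0, 0.001, -0.1, 0], [0.03, 0, 0.001, -0.14, 0], [0.03, 0, 0.001, -0.18, 0], [0.06, 0, 0.001, -0.22, 0], [0.06, 0, 0.001, -0.22, 0]],
])

```text
time_s: 11.95
tool_pos: [0.4851, 0.1838, 0.3322]
tool_rot: [179.1, -0.6, 88.4]
force: [1.7, 0.3, 0.9]
grip_width: 0.037
```

```bash
python3 - <<'E'
from h import *
c=read_camera("top");W=world(c);H,S,V=cv2.split(cv2.cvtColor(c["image"],cv2.COLOR_RGB2HSV))
m=(H>18)&(H<34)&(S>150)&(V>60)&(abs(W[...,1]-.18)<.1)&(abs(W[...,0]-.57)<.12)
print("yellow",m.sum(),W[m].min(0),W[m].max(0),np.percentile(W[m],[2,98],0))
delta([.458,-.374,.32],-60); delta([.458,-.374,.1],-60)
E
```

```text
yellow 92 [0.53058814 0.10458273 0.01793766] [0.65627214 0.13556497 0.17169846] [[0.5381647  0.10483646 0.02301258]
 [0.63822042 0.13282647 0.16724125]]
to [0.458, -0.374, 0.32] -60 -> xyz [-0.5578 -0.0107  0.004 ] turn 1.019 rows>= 14
to [0.458, -0.374, 0.1] -60 -> xyz [-0.5595 -0.0132  0.224 ] turn 1.019 rows>= 15
```

Emit:
servo_tool([
  [[0.06, -0.03, 0, 0, 0.08], [0.06, -0.07, 0, 0, 0.17], [0.06, -0.11, 0, 0, 0.26], [0.06, -0.15, 0, 0, 0.35], [0.06, -0.19, 0, 0, 0.44], [0.06, -0.23, 0, 0, 0.53], [0.06, -0.27, 0, 0, 0.62], [0.06, -0.31, 0, 0, 0.71], [0.06, -0.35, 0, 0, 0.8], [0.06, -0.39, 0, 0, 0.89], [0.06, -0.43, 0, 0, 0.96], [0.06, -0.47, 0, 0, 1.019]],
])

```text
time_s: 13.0
tool_pos: [0.47, -0.288, 0.3237]
tool_rot: [-179.9, -0.8, 29.8]
force: [-0.0, -1.2, -0.2]
grip_width: 0.0603
```

```bash
python3 - <<'E'
from h import *
c=read_camera("top");W=world(c);H,S,V=cv2.split(cv2.cvtColor(c["image"],cv2.COLOR_RGB2HSV))
m=(H>18)&(H<34)&(S>150)&(V>60)&(abs(W[...,1]-.18)<.1)&(abs(W[...,0]-.57)<.12)
print("yellow",m.sum(),np.percentile(W[m],[1,99],0))
m=(W[...,2]>.1)&(W[...,2]<.14)&(abs(W[...,0]-.487)<.015)&(abs(W[...,1]-.18)<.07);print("bar",m.sum(),np.median(W[m],0) if m.any() else 0)
delta([.458,-.374,.13],-60)
E
```

```text
yellow 687 [[0.52820718 0.10732616 0.02987234]
 [0.61070067 0.25224017 0.16282089]]
bar 143 [0.48256716 0.18071947 0.12295998]
to [0.458, -0.374, 0.13] -60 -> xyz [-0.0469  0.0617  0.1933] turn -0.016 rows>= 5
```

The bar is at x 0.483, z 0.12, which matches fully forward. Now down to above the offcut for a close look.

Emit:
servo_tool([
  [[0.06, -0.012, 0.018, 0.02, 0], [0.06, -0.024, 0.036, 0.055, -0.016], [0.06, -0.036, 0.054, 0.085, -0.016], [0.06, -0.047, 0.062, 0.12, -0.016], [0.06, -0.047, 0.062, 0.155, -0.016], [0.06, -0.047, 0.062, 0.18, -0.016], [0.06, -0.047, 0.062, 0.193, -0.016], [0.06, -0.047, 0.062, 0.193, -0.016]],
])

```text
time_s: 13.72
tool_pos: [0.4558, -0.3722, 0.1264]
tool_rot: [-179.9, -0.3, 30.0]
force: [0.4, 0.4, -0.3]
grip_width: 0.06
```

```bash
python3 - <<'E'
from h import *
o=readout.get_obs();print(o['tool_pos'],o['tool_rot'],o['grip_width'])
c=read_camera("wrist");save(c,"w5");W=world(c);H,S,V=cv2.split(cv2.cvtColor(c["image"],cv2.COLOR_RGB2HSV))
m=(H>8)&(H<25)&(S>60)&(W[...,2]>.014)&(W[...,2]<.03)&(abs(W[...,0]-.46)<.08)&(abs(W[...,1]+.376)<.08)
print(m.sum(),cv2.minAreaRect(W[m][:,:2].astype(np.float32)*1000));
try: print(bow(W,m))
except Exception as e: print(e)
print(proj(c,[.458,-.374,.022]))
delta([.458,-.374,.004],-60)
E
```

```text
[ 0.45584395 -0.37218354  0.12636701] [-179.88807484   -0.25605146   30.00486109] 0.05999060312896169
4311 ((459.43206787109375, -378.5196533203125), (120.36959075927734, 40.09713363647461), 29.095848083496094)
(array([ 0.45776437, -0.37452529]), np.float64(28.337661658132618), np.float64(-0.008649620379072506))
[324.45879539 196.79946295]
to [0.458, -0.374, 0.004] -60 -> xyz [-0.0005  0.0008  0.1249] turn 0.0 rows>= 3
```

View pics/w5.png

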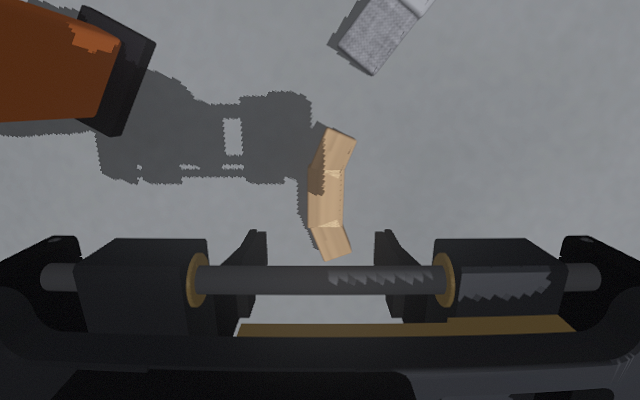

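The offcut's straight middle is at (324,197), agreeing with the estimate to about 1 mm. The brush (375,30) and the upright block (80,70) are clear. Now down and grip.

Emit:
servo_tool([
  [[0.06, 0, 0.001, 0.035, 0.01], [0.06, 0, 0.001, 0.07, 0.02], [0.06, 0, 0.001, 0.1, 0.02], [0.06, 0, 0.001, 0.122, 0.02], [0.06, 0, 0.001, 0.122, 0.02], [0.025, 0, 0.001, 0.122, 0.02], [0.025, 0, 0.001, 0.122, 0.02], [0.025, 0, 0.001, 0.122, 0.02], [0.025, 0, 0.001, 0.122, 0.02], [0.025, 0, 0.001, 0.122, 0.02], [0.025, 0, 0.001, 0.122, 0.02], [0.025, 0, 0.001, 0.122, 0.02]],
], force=20)

```text
time_s: 14.77
tool_pos: [0.4593, -0.3744, 0.0082]
tool_rot: [179.8, -0.4, 28.9]
force: [-0.0, 0.2, 6.9]
grip_width: 0.0314
```

Emit:
servo_tool([
  [[0.025, 0, 0, 0, 0], [0.025, 0, 0, 0, 0], [0.025, 0, 0, -0.02, 0], [0.025, 0, 0, -0.055, 0], [0.025, 0, 0, -0.09, 0], [0.025, 0, 0, -0.13, 0], [0.025, 0, 0, -0.17, 0], [0.025, 0, 0, -0.21, 0], [0.025, 0, 0, -0.25, 0], [0.025, 0, 0, -0.29, 0], [0.025, 0, 0, -0.3, 0]],
])

```text
time_s: 15.68
tool_pos: [0.4582, -0.3767, 0.3147]
tool_rot: [179.4, -0.7, 28.9]
force: [0.5, -0.8, -0.6]
grip_width: 0.0318
```

```bash
python3 - <<'E'
from h import *
o=readout.get_obs();print(o['tool_pos'],o['tool_rot'],o['grip_width'],o['force'])
delta([.572,.18,.30],-1.8)
E
```

```text
[ 0.45818681 -0.3767304   0.31468492] [179.38890519  -0.71719532  28.85873685] 0.031771599815799766 [ 0.51526992 -0.78055161 -0.55560627]
to [0.572, 0.18, 0.3] -1.8 -> xyz [ 0.3682 -0.4328  0.0147] turn -1.036 rows>= 14
```

Emit:
servo_tool([
  [[0.025, 0.02, -0.024, 0, -0.07], [0.025, 0.045, -0.053, 0, -0.15], [0.025, 0.07, -0.083, 0, -0.23], [0.025, 0.096, -0.113, 0, -0.31], [0.025, 0.122, -0.143, 0, -0.39], [0.025, 0.148, -0.174, 0, -0.47], [0.025, 0.174, -0.205, 0, -0.55], [0.025, 0.2, -0.236, 0, -0.63], [0.025, 0.226, -0.266, 0, -0.71], [0.025, 0.252, -0.297, 0, -0.79], [0.025, 0.278, -0.327, 0, -0.87], [0.025, 0.3, -0.353, 0, -0.95]],
])

```text
time_s: 16.68
tool_pos: [0.5502, 0.0805, 0.3137]
tool_rot: [179.1, 0.1, 83.6]
force: [0.8, -0.5, -0.9]
grip_width: 0.0317
```

```bash
python3 - <<'E'
from h import *
o=readout.get_obs();print(o['tool_pos'],o['tool_rot'],o['grip_width'],o['force'])
delta([.5685,.1805,.26],-1.8)
E
```

```text
[0.55021955 0.08047345 0.3136719 ] [1.79138960e+02 5.95027147e-02 8.36284877e+01] 0.03168280529862796 [ 0.76314858 -0.51856121 -0.8842024 ]
to [0.5685, 0.1805, 0.26] -1.8 -> xyz [0.1015 0.0063 0.0537] turn -0.08 rows>= 3
```

Emit:
servo_tool([
  [[0.025, 0.035, 0.002, 0, -0.04], [0.025, 0.07, 0.004, 0.01, -0.08], [0.025, 0.095, 0.006, 0.03, -0.08], [0.025, 0.101, 0.006, 0.054, -0.08], [0.025, 0.101, 0.006, 0.054, -0.08], [0.025, 0.101, 0.006, 0.054, -0.08]],
])

```text
time_s: 17.18
tool_pos: [0.5671, 0.1794, 0.2578]
tool_rot: [179.4, 0.3, 88.2]
force: [0.7, -1.2, -0.4]
grip_width: 0.0319
```

```bash
python3 - <<'E'
from h import *
o=readout.get_obs();print(o['tool_pos'],o['tool_rot'],o['grip_width'],o['force'])
c=read_camera("wrist");save(c,"w6")
delta([.5685,.1805,.142],-1.8)
E
```

```text
[0.56705857 0.17937666 0.25775505] [179.37227695   0.28584248  88.22645211] 0.03186702677592928 [ 0.67444542 -1.2437478  -0.4160431 ]
to [0.5685, 0.1805, 0.142] -1.8 -> xyz [ 0.0024 -0.0014  0.1177] turn -0.001 rows>= 3
```

View pics/w6.png

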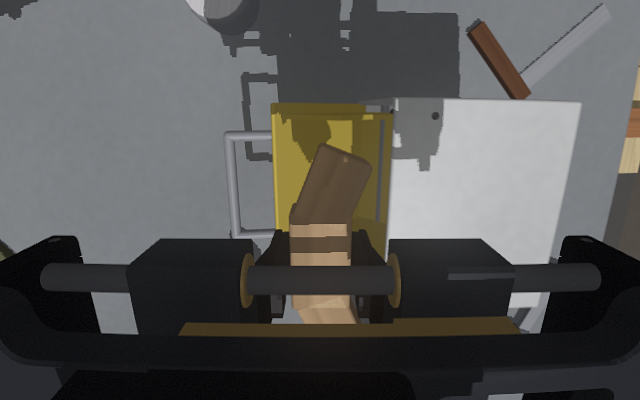

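The offcut is held above the mouth, which runs from columns 275 to 390, with its ends bent towards the case. It fits, so I lower it and let go.

Emit:
servo_tool([
  [[0.025, 0.002, -0.001, 0.03, 0], [0.025, 0.002, -0.001, 0.06, 0], [0.025, 0.002, -0.001, 0.09, 0], [0.025, 0.002, -0.001, 0.108, 0], [0.025, 0.002, -0.001, 0.115, 0], [0.025, 0.002, -0.001, 0.115, 0]],
])

```text
time_s: 17.73
tool_pos: [0.569, 0.1784, 0.1447]
tool_rot: [179.2, 0.3, 88.0]
force: [-0.2, 0.7, -1.5]
grip_width: 0.0315
```

Emit:
servo_tool([
  [[0.045, 0, 0, 0, 0], [0.045, 0, 0, 0, 0], [0.045, 0, 0, 0, 0], [0.045, 0, 0, 0, 0], [0.045, 0, 0, 0, 0], [0.045, 0, 0, -0.02, 0], [0.045, 0, 0, -0.06, 0], [0.045, 0, 0, -0.1, 0], [0.03, 0, 0, -0.13, 0], [0.03, 0, 0, -0.13, 0]],
])

```text
time_s: 18.57
tool_pos: [0.5705, 0.1801, 0.2829]
tool_rot: [178.6, -0.1, 88.0]
force: [0.4, -0.8, 0.8]
grip_width: 0.0383
```

```bash
python3 - <<'E'
from h import *
o=readout.get_obs();print(o['tool_pos'],o['tool_rot'],o['grip_width'],o['force'])
c=read_camera("wrist");save(c,"w7")
c=read_camera("top");W=world(c);m=(W[...,2]>.1)&(W[...,2]<.14)&(abs(W[...,0]-.487)<.015)&(abs(W[...,1]-.18)<.07);print("bar",m.sum(),np.median(W[m],0) if m.any() else 0)
delta([.486,.183,.27],-1.8)
E
```

```text
[0.57047326 0.18008002 0.28288487] [ 1.78565481e+02 -7.58184760e-02  8.80041685e+01] 0.0383195873818517 [ 0.42882496 -0.83860509  0.82582304]
bar 30 [0.48647307 0.2332849  0.12269869]
to [0.486, 0.183, 0.27] -1.8 -> xyz [ 0.0008 -0.0822  0.0052] turn -0.003 rows>= 2
```

View pics/w7.png

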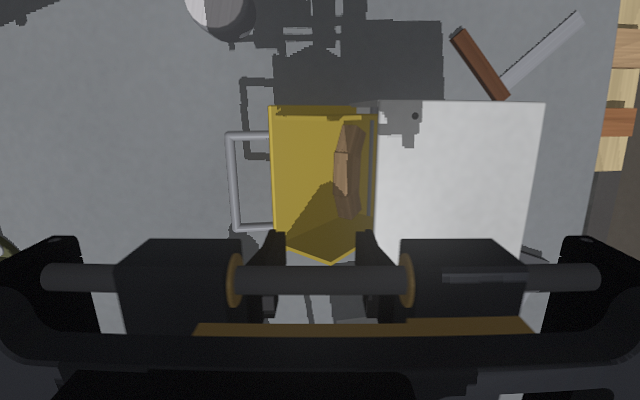

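The offcut (347,170) lies lengthwise at the bottom of the bin. I go back to the bar to push the bin home.

Emit:
servo_tool([
  [[0.03, 0, -0.03, 0, 0], [0.03, 0, -0.065, 0, 0], [0.03, 0.001, -0.086, 0.03, 0], [0.03, 0.001, -0.086, 0.06, 0], [0.03, 0.001, -0.086, 0.09, 0], [0.03, 0.001, -0.086, 0.12, 0], [0.03, 0.001, -0.086, 0.12, 0], [0.03, 0.001, -0.086, 0.12, 0]],
])

```text
time_s: 19.33
tool_pos: [0.4823, 0.1821, 0.1531]
tool_rot: [179.3, 0.3, 88.0]
force: [-0.5, -0.6, 1.7]
grip_width: 0.0303
```

```bash
python3 - <<'E'
from h import *
o=readout.get_obs();print(o['tool_pos'],o['tool_rot'],o['grip_width'],o['force'])
delta([.483,.183,.1045],-1.8)
E
```

```text
[0.48229017 0.18212642 0.15311321] [179.30082899   0.32294641  88.00446169] 0.03025352630546724 [-0.48239179 -0.63877101  1.68365275]
to [0.483, 0.183, 0.1045] -1.8 -> xyz [0.0012 0.0001 0.0486] turn -0.003 rows>= 2
```

Emit:
servo_tool([
  [[0.03, 0.001, 0, 0.025, 0], [0.03, 0.001, 0, 0.042, 0], [0.03, 0.001, 0, 0.048, 0], [0.03, 0.001, 0, 0.048, 0], [0.008, 0.001, 0, 0.048, 0], [0.008, 0.001, 0, 0.048, 0], [0.008, 0.001, 0, 0.048, 0], [0.008, 0.001, 0, 0.048, 0], [0.008, 0.001, 0, 0.048, 0], [0.008, 0.001, 0, 0.048, 0]],
], force=15)

```text
time_s: 20.17
tool_pos: [0.4824, 0.1832, 0.1056]
tool_rot: [179.4, 0.3, 88.0]
force: [-4.3, -0.7, 4.1]
grip_width: 0.009
```

```bash
python3 - <<'E'
from h import *
o=readout.get_obs();print(o['tool_pos'],o['tool_rot'],o['grip_width'],o['force'])
R=Rn.from_euler("xyz",o["tool_rot"],degrees=True).as_matrix()
f=lambda a:np.array([-70*np.cos(a)-170*np.sin(a),170*np.cos(a)-70*np.sin(a)])
u=np.array([np.cos(.031),-np.sin(.031),0])
for a in np.arange(.7,-.01,-.05):
    d=f(a)-f(.7); print(round(a,2),(R.T@(u*d[0]+[0,0,d[1]])).round(1))
E
```

```text
[0.48236171 0.18316539 0.10564183] [179.35796522   0.29876778  88.02170195] 0.009046864499803539 [-4.32807194 -0.70650233  4.11982681]
0.7 [0. 0. 0.]
0.65 [-0.   4.5 -8. ]
0.6 [ -0.    9.5 -15.7]
0.55 [ -0.1  14.8 -23.2]
0.5 [ -0.1  20.5 -30.5]
0.45 [ -0.1  26.5 -37.4]
0.4 [ -0.1  32.9 -44. ]
0.35 [ -0.1  39.6 -50.3]
0.3 [ -0.1  46.6 -56.3]
0.25 [ -0.1  53.9 -61.9]
0.2 [ -0.1  61.4 -67.1]
0.15 [ -0.1  69.2 -71.9]
0.1 [ -0.1  77.3 -76.4]
0.05 [ -0.1  85.6 -80.4]
-0.0 [ -0.1  94.  -84. ]
```

Emit:
servo_tool([
  [[0.008, 0, 0.0045, -0.008, 0], [0.008, 0, 0.0095, -0.0155, 0], [0.008, 0, 0.015, -0.023, 0], [0.008, 0, 0.0205, -0.0305, 0], [0.008, 0, 0.0265, -0.0375, 0], [0.008, 0, 0.033, -0.044, 0], [0.008, 0, 0.0395, -0.0505, 0], [0.008, 0, 0.0465, -0.0565, 0], [0.008, 0, 0.054, -0.062, 0], [0.008, 0, 0.0615, -0.067, 0], [0.008, 0, 0.065, -0.0695, 0], [0.008, 0, 0.065, -0.0695, 0]],
])

```text
time_s: 21.17
tool_pos: [0.5485, 0.1811, 0.1769]
tool_rot: [179.2, 0.3, 88.0]
force: [-3.4, -0.4, 3.9]
grip_width: 0.0093
```

```bash
python3 - <<'E'
from h import *
o=readout.get_obs();print(o['tool_pos'],o['tool_rot'],o['grip_width'],o['force'])
delta([.5755,.18,.190],-1.8)
E
```

```text
[0.54846907 0.18107137 0.17689842] [179.20218547   0.28118057  87.97088707] 0.009265343533321488 [-3.36133961 -0.40909114  3.94694708]
to [0.5755, 0.18, 0.19] -1.8 -> xyz [-0.0002  0.0272 -0.0127] turn -0.004 rows>= 1
```

Emit:
servo_tool([
  [[0.008, 0, 0.006, -0.0035, 0], [0.008, 0, 0.012, -0.0065, 0], [0.008, 0, 0.018, -0.0095, 0], [0.008, 0, 0.024, -0.012, 0], [0.008, 0, 0.028, -0.0135, 0], [0.008, 0, 0.03, -0.0135, 0], [0.008, 0, 0.03, -0.0135, 0]],
])

```text
time_s: 21.75
tool_pos: [0.5754, 0.1802, 0.1902]
tool_rot: [179.6, 0.3, 88.0]
force: [-10.6, -1.1, 6.8]
grip_width: 0.0093
```

Emit:
servo_tool([
  [[0.008, 0, 0.002, 0, 0], [0.008, 0, 0.004, 0, 0], [0.008, 0, 0.004, 0, 0], [0.008, 0, 0.004, 0, 0]],
])

```text
time_s: 22.08
tool_pos: [0.5754, 0.1803, 0.1901]
tool_rot: [-179.9, 0.4, 88.1]
force: [-15.0, -2.0, 9.8]
grip_width: 0.0093
```

Emit:
servo_tool([
  [[0.008, 0, 0, 0, 0], [0.008, 0, 0, 0, 0]],
])

```text
time_s: 22.25
tool_pos: [0.5752, 0.1802, 0.1902]
tool_rot: [-179.8, 0.4, 88.1]
force: [-3.9, -1.0, 3.9]
grip_width: 0.0097
```

It stands hard against its home stop: no give at 15 N, and the same x as at the start. I open the fingers, rise and move away.

Emit:
servo_tool([
  [[0.03, 0, 0, 0, 0], [0.03, 0, 0, 0, 0], [0.03, 0, 0, 0, 0], [0.03, 0, 0, 0, 0], [0.03, 0, 0, -0.02, 0], [0.03, 0, 0, -0.05, 0], [0.03, 0, 0, -0.09, 0], [0.03, 0, 0, -0.13, 0], [0.03, 0, -0.03, -0.15, 0], [0.03, 0, -0.07, -0.15, 0], [0.03, 0, -0.1, -0.15, 0], [0.03, 0, -0.13, -0.15, 0]],
])

```text
time_s: 23.25
tool_pos: [0.4447, 0.1858, 0.3409]
tool_rot: [-179.9, 0.4, 88.1]
force: [-0.7, 0.5, -0.6]
grip_width: 0.0299
```

Emit:
servo_tool([
  [[0.03, -0.03, 0, 0, 0], [0.03, -0.065, 0, 0, 0], [0.03, -0.1, 0, 0, 0], [0.03, -0.1, 0, 0, 0], [0.03, -0.1, 0, 0, 0]],
])

```text
time_s: 23.67
tool_pos: [0.4418, 0.0838, 0.3421]
tool_rot: [180.0, 0.2, 87.8]
force: [0.3, 0.5, 0.3]
grip_width: 0.0299
```

```bash
python3 - <<'E'
from h import *
o=readout.get_obs();print(o['time_s'],o['tool_pos'],o['force'])
for n in("top","scene"):
    c=read_camera(n);save(c,n+"9",None,1.25);W=world(c);H,S,V=cv2.split(cv2.cvtColor(c["image"],cv2.COLOR_RGB2HSV))
    for nm,y in(("ybar",.18),("bbar",-.168)):
        x0=.575 if nm=="ybar" else .561
        m=(W[...,2]>.195)&(W[...,2]<.22)&(abs(W[...,0]-x0)<.02)&(abs(W[...,1]-y)<.07);print(n,nm,m.sum(),np.median(W[m],0) if m.any() else 0)
    m=(H<16)&(S>150)&(W[...,2]>.13)&(W[...,2]<.16)&(abs(W[...,0]-.45)<.08)&(abs(W[...,1]+.16)<.07)
    if m.any(): print("block top",m.sum(),np.median(W[m],0))
    c0=np.load(n+".npy",allow_pickle=True).item();W0=world(c0)
    for nm,p,r,(a,b) in(("tin",(.47,.376),.06,(.06,.08)),("bottle",(.458,0),.05,(.15,.17)),("brush",(.657,-.35),.12,(.01,.03)),("bluecase",(.67,-.16),.15,(.19,.21))):
        for w in(W0,W):
            m=(w[...,2]>a)&(w[...,2]<b)&(np.hypot(w[...,0]-p[0],w[...,1]-p[1])<r);print(n,nm,m.sum(),w[m].mean(0).round(4) if m.any() else 0)
E
```

```text
23.6667 [0.44176794 0.08378539 0.34209148] [0.30003851 0.49058061 0.3181537 ]
top ybar 91 [0.57523164 0.20333868 0.20798621]
top bbar 139 [ 0.56126386 -0.1693759   0.20754967]
block top 183 [ 0.45421223 -0.15147715  0.14435079]
top tin 322 [0.4673 0.3779 0.0699]
top tin 322 [0.4675 0.3778 0.0699]
top bottle 62 [0.4554 0.0023 0.1597]
top bottle 0 0
top brush 455 [ 0.6393 -0.3436  0.0182]
top brush 457 [ 0.6398 -0.3439  0.0182]
top bluecase 2440 [ 0.6633 -0.1582  0.2013]
top bluecase 2451 [ 0.6628 -0.1581  0.2013]
scene ybar 128 [0.57768807 0.17543361 0.20760287]
scene bbar 174 [ 0.56349452 -0.17272456  0.20736298]
block top 238 [ 0.45682597 -0.1583021   0.14489717]
scene tin 293 [0.4709 0.3729 0.069 ]
scene tin 160 [0.4828 0.3662 0.0696]
scene bottle 66 [ 0.4584 -0.0012  0.1597]
scene bottle 66 [ 0.4582 -0.0014  0.1601]
scene brush 625 [ 0.6442 -0.3453  0.0184]
scene brush 625 [ 0.6432 -0.3451  0.0182]
scene bluecase 2990 [ 0.6651 -0.164   0.2014]
scene bluecase 2989 [ 0.6652 -0.164   0.2013]
```

View pics/top9.png

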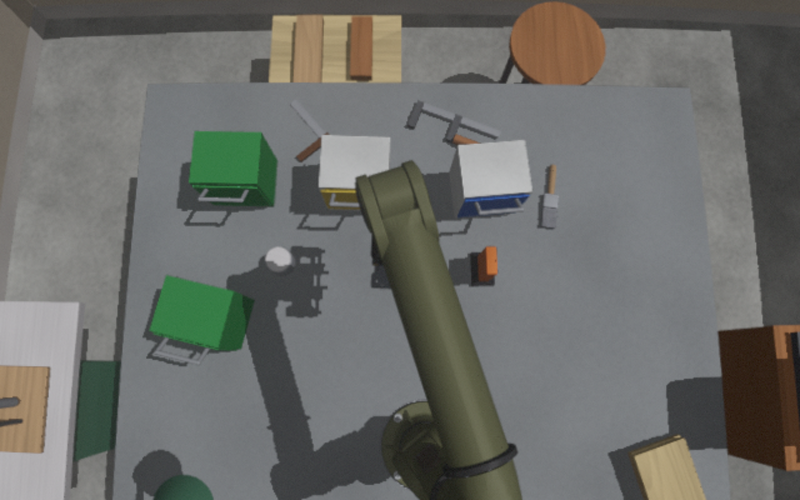

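The picture shows the yellow bin shut at (355,170), the block upright at (487,262), and the tin, brush and blue unit where they were. The arm touches nothing, so I hand in.

```bash
python3 -c "
from cell import env,readout
print(env.sign_off())"
```

```text
the job is handed in; nothing more can be done
None
```

The offcut is in the yellow bin, the bin is pushed back home, and the job was handed in at 23.7 s of robot time.

- **Order of work:** I moved the push block to open bench near (0.45, -0.16). Then I tipped the yellow bin to its stop, lowered the offcut into the mouth and let it go, and pushed the bin shut by its bar.
- **Yellow bin:** While held, the bar was back at its starting position (x 0.5752) and did not give at about 15 N. After I let go, the top camera still showed it there. The click itself was not sensed; I infer it from that position and resistance.
- **Offcut:** I saw it lying lengthwise at the bottom of the bin before closing.
- **Push block:** It stands upright, with its top at 0.144 to 0.145 m.
- **Not disturbed:** The bottle, brush and blue unit read within about 1 mm of the start in an unobstructed view, as did the tin. I took no starting reading of the blue pull itself, but it reads the shut height and looks unchanged in the pictures.
- **Readings that disagreed:** In the last check the top camera could not see the bottle, and the scene camera saw only part of the tin (160 points against 293), so its tin position was off. I put both down to the arm being in the way, and the other camera agreed with the start in each case.

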